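# Take the charged cell out of the round pop-up charger

### The arm

A 6-joint arm with a two-finger parallel gripper is mounted at the origin on a cart in front of the work surface, level with it; the furniture and walls round the work are solid. World frame = base frame: x ahead of the robot, y to its left, z up, the work surface at z = 0. Lengths are in m, angles in rad, forces in N, time in s.
With the tool pointing down it reaches from about 0.4 to 0.825 m from the base axis. Payload 7 kg.
Tool frame: the origin (TCP) lies at the very end of the fingers, on their centre line; the grasp point (between the pads) lies 19 mm behind it; z points along the fingers, y is the line along which they close (so a half turn about z gives the same grasp; the last joint's range is limited). The gripper opens to 88 mm and grips with 3 to 60 N. Pads are 19 mm wide; open, the fingers measure 130 mm over their backs; the gripper's body (78 mm by 193 mm) begins 47 mm behind the grasp point.
Start: joints at [1.412, 0.359, 0.012, 0, -1.224, -0.288], TCP at [0.292, 0.609, 0.227] pointing down, gripper open.
Joint ranges: [-3.07, 3.07], [-1.43, 2.12], [-1.02, 1.25], [-3.03, 1.67], [-3.05, -0], [-3.03, 3.03]. Speed limits (rad/s): [2.39, 2.39, 3.01, 3.14, 3.14, 3.14].

### API

Orientations are given as a 3x3 rotation matrix whose columns are the frame's x, y, z axes.
In Python, from workcell import * gives the robot as it stands.
- The arm moves only by the tool send_rows, never from a script. Its argument "commands" is a list of rows, each a list of 6 numbers: the shift along the tool's x, y, z in units of 30 mm (1.0 is 30 mm), then the turn, a rotation vector about the tool's x, y, z in units of 8 degrees (1.0 is 8 degrees). A call has 1 to 12 rows; each row shifts and turns the commanded pose from where the row before left it, along the tool's axes as they then stand; what a row does not reach is not made up. A row lasts 1/8 s, in which the tool goes at most 62.5 mm and 10.7 degrees, less where a joint would pass 70% of its speed; a pose out of reach is approached as far as the arm can. A call is refused whole if a number of a shift passes 1 or a number of a turn 1, either way. A call with a gripper value outside its range is refused whole. "claw" is the closure, from 0 (fully open) to 1 (shut), set as the call begins (left out, the last holds). The fingers move at their own pace and stop on an object; the grip force is fixed at half the most. Time passes only in rows, so rows that do not move let the fingers close. It gives the time, the measured TCP pose, the force, the opening and the grip force at its end, in the units of the state.
- sense(): the state, without advancing time (a new reading comes with each control period).
- capture(name): name is "side" or "top" or "wrist"; returns a dict with "image" (400x640x3 uint8, red, green, blue), "range_z" (400x640 float32, m along the optical axis (not along the pixel's ray), 0 where there is no reading), "fov_y" (degrees; the focal length in pixels is half the picture's height over the tangent of half this angle, whatever the lens; pixels are square), "cx", "cy" (the principal point, pixels), "view" (4x4, takes a point from world to camera coordinates); the wrist camera has in their place "mount" (4x4, takes a point from camera to tool coordinates, whose origin is the TCP and whose axes are the flange's). Camera axes: x right, y down, z forward; pixel columns grow to the right and rows downward; lengths in m; the calibration is good to about 2 mm. The wrist camera is an equidistant fisheye: a pixel r from the principal point sees the ray r / f radians off the axis. A picture is of the moment at which its call begins: read the wrist's pose just before it.
- finish_job(): hands the job in; it is judged then, once.
Trained networks look in a picture, given as the dict that the camera call returned (one of the last four; its "shot" number tells which), for a name from the list of things; names that differ only in an ending like _2 or _b are one class to them, and where a whole thing is asked for, a point or a joint stands for the part that bears it (a point fixed in the world has none). Each returns a list of dicts, best first, with "confidence" (0 to 1); they miss things now and then, are a little off and sometimes report something else, mostly with a low value. They report only what shows in the picture. A call takes as long as a camera call. They do not tell look-alikes from the thing itself.
- trace(picture, target): "mask" (400x640 bool, what is visible of it) and "centre" ([column, row] in pixels, amid what is visible of it).
The state is a dict: "time_s": time; "joint_positions": joint angles; "qd": joint speeds; "joint_efforts": joint torques, N m; "tcp_pos": TCP position; "tcp_rot": TCP orientation; "ft_force": force on the tool from outside, world axes, zero at the start; "torque": the same for the moment, N m; "gripper_width": opening from 0.0 (shut) to 1.0 (fully open); "gripper_force": force on a finger pad.
Only numpy, scipy, OpenCV 4.12 (cv2) and the standard library are available. Lean on these libraries where they do the work, as an engineer would, in place of code of your own. Each camera call takes 0.05 s, during which the arm holds its last target. There are 200 camera calls.

### The job

The cell in the round charger is full. Push it down until it unlatches and springs up, then pull it out and stand it upright in the aluminium tray. Leave the cell in the square charger latched as it is.

Things in the scene. Friction and masses are not known exactly. Their poses are not given: they have to be found in the camera images.
- round_charger: fixed round charger: plastic cylinder of 84 mm diameter, standing on the bench, its top 66 mm above the bench, with one upright well of 27 mm diameter in its middle. Origin: centre of its underside, z up. Its well holds the cell to be taken. The bench is at z = 0.
- round_cell_top (a point): centre of the top end of the cell to take: round lithium cell, 18 mm diameter, 65 mm long, 45 g, upright in the round charger's well with some 4 mm play. Own y runs up the cell; x and z lie level: grip from above along x or z, as on an 18 mm square bar. Latched it is 76 mm above the bench (10 mm above the charger), sprung up 104 mm, its lower 27 mm still in the well; lift straight up.
- square_cell_top (a point): centre of the top end of the equal cell latched in the other charger, which is 84 x 84 mm square and otherwise the same; 76 mm above the bench; to be left alone. A tape roll, a flux pot and a bearing that lie about are at most 22 mm high.
- round_charger_carriage (a joint): height (m) of the sprung carriage under that cell: 0 latched, -0.006 pressed to the stop, +0.028 sprung up. Pressing the cell's top 3 to 4 mm down (about 3 N) unlatches it; when the finger goes up again, the spring lifts the cell after it, and it stays up, loose in the well. It does not latch again.
- tray: loose open aluminium tray, 130 mm (its x) by 110 mm (its y), walls 3 mm thick and 22 mm high, floor 3 mm thick, 0.6 kg, lying on the bench. Origin: centre of its underside.
Things that resemble listed ones, but are neither listed nor needed, are in the scene too. Leave any pink or yellow look-alike of the part that bears round_cell_top alone.

How it is judged:
On the way:
1. the cell in the round charger, still in its well, has been pressed to release and has sprung up (value of joint round_charger_carriage above 0.022 m and z of round_cell_top in the frame of round_charger above 0.094 m and horizontal distance between round_cell_top and round_charger below 0.012 m), for 0.1 s.
At the end, for the whole second after the job is handed in: The cell from the round charger stands upright (within 10 degrees) on the floor of the tray, anywhere within its walls, released; the other cell is still latched in the square charger (moved less than 12 mm) (angle between round_cell_top's own y axis and vertical below 0.17 rad and z of round_cell_top in the frame of tray between 0.06 and 0.075 m and x of round_cell_top in the frame of tray between -0.06 and 0.06 m and y of round_cell_top in the frame of tray between -0.05 and 0.05 m and angle between tray's own z axis and vertical below 0.1 rad and distance of square_cell_top from where it was at the start of the episode below 0.012 m); the robot touches nothing.
It fails at once if the cell in the square charger springs up or is taken (distance of square_cell_top from where it was at the start of the episode above 0.015 m).
It also fails if it takes over 45 s, if anything falls off the work surface, if the arm or the gripper's body presses on something with over 40 N, if the wrist force passes 120 N, or if a joint passes its speed limit or range.

## Working session

There is one attempt and no reset: what is moved stays moved. The work goes in short steps, Python scripts to look and compute and a tool call to move; the robot and the scene stay as the last step left them, time stands still between calls to the robot, and variables do not carry over. Pictures are saved under pics/ and viewed, at most 10 in all, crops included, and the job is handed in when it is done.

Besides the shell and the picture viewer there is one more tool, called after "Request:" as name(argument=value, ...) on one line, values as JSON. send_rows: Moves the arm, as the interface text tells. Its arguments: {"type":"object","properties":{"commands":{"type":"array"},"claw":{"type":"number"}},"required":["commands"]}

```bash
mkdir -p pics; cat > h.py <<'E'
from workcell import *
import numpy as np, cv2
def world(c, mask):
    f=200/np.tan(np.radians(c["fov_y"])/2)
    v,u=np.nonzero(mask&(c["range_z"]>0)); z=c["range_z"][v,u]
    p=np.c_[(u-c["cx"])/f*z,(v-c["cy"])/f*z,z,np.ones(len(z))]
    return (np.linalg.inv(c["view"])@p.T).T[:,:3]
E
python3 - <<'E'
from h import *
s=sense(); print(s["time_s"],s["tcp_pos"],s["tcp_rot"],s["ft_force"])
for n in("top","side"):
    c=capture(n); cv2.imwrite(f"pics/{n}0.png",c["image"][:,:,::-1])
    for t in("round_charger","round_cell_top","square_cell_top","tray"):
        for d in trace(c,t)[:5]:
            P=world(c,d["mask"]); 
            if len(P)==0: print(n,t,'none');continue
            h=np.percentile(P[:,2],97); T=P[P[:,2]>h-.006]
            print(n,t,round(d["confidence"],2),np.round(d["centre"]),"n",len(P),"med",np.median(P,0).round(3),"top",T.mean(0).round(4),((T.min(0)+T.max(0))/2).round(4),"ext",np.ptp(T,axis=0).round(3))
E
```

```text
0.0 [0.29149372 0.60828635 0.22562459] [[ 9.01776242e-01 -4.32202837e-01 -5.62087182e-04]
 [-4.32203177e-01 -9.01774974e-01 -1.51973343e-03]
 [ 1.49956948e-04  1.61339537e-03 -9.99998687e-01]] [-0.13466254 -0.06677468 -0.2897351 ]
top round_charger 0.97 [408. 201.] n 1927 med [0.491 0.055 0.066] top [0.4913 0.0503 0.0665] [0.4915 0.05   0.0703] ext [0.083 0.083 0.014]
top round_charger 0.3 [412. 206.] n 125 med [0.49  0.052 0.075] top [0.491 0.05  0.076] [0.491  0.0495 0.0763] ext [0.016 0.019 0.006]
top round_cell_top 0.65 [390. 148.] n 170 med [0.59  0.083 0.062] top [0.5915 0.0808 0.0647] [0.5917 0.0806 0.0647] ext [0.018 0.018 0.007]
top round_cell_top 0.61 [348. 193.] n 79 med [0.512 0.16  0.065] top [0.5128 0.1592 0.0656] [0.5124 0.1595 0.0662] ext [0.018 0.014 0.006]
top round_cell_top 0.46 [416. 207.] n 132 med [0.49  0.052 0.075] top [0.491 0.05  0.076] [0.491  0.0495 0.0763] ext [0.016 0.019 0.006]
top round_cell_top 0.44 [342. 245.] n 94 med [0.423 0.171 0.065] top [0.4223 0.1702 0.0655] [0.4223 0.17   0.0651] ext [0.016 0.016 0.006]
top square_cell_top 0.42 [275. 230.] n 
[... 228 characters left out ...]
01 ]
side round_charger 0.78 [368. 268.] n 3380 med [0.477 0.025 0.045] top [0.4883 0.0443 0.0645] [0.4915 0.0504 0.0677] ext [0.081 0.084 0.016]
side round_cell_top 0.79 [407. 241.] n 491 med [0.589 0.076 0.031] top [0.5908 0.0796 0.0622] [0.5923 0.0824 0.0613] ext [0.019 0.02  0.007]
side round_cell_top 0.62 [343. 228.] n 286 med [0.509 0.155 0.047] top [0.5103 0.1537 0.0627] [0.4935 0.1239 0.0618] ext [0.059 0.087 0.007]
side square_cell_top 0.43 [276. 197.] n 55 med [0.449 0.292 0.071] top [0.4498 0.2937 0.0727] [0.45   0.2963 0.0723] ext [0.012 0.016 0.006]
side tray 0.81 [391. 219.] n 2073 med [0.654 0.219 0.007] top [0.6395 0.203  0.0196] [0.6176 0.1768 0.0403] ext [0.219 0.206 0.051]
```

View pics/top0.png

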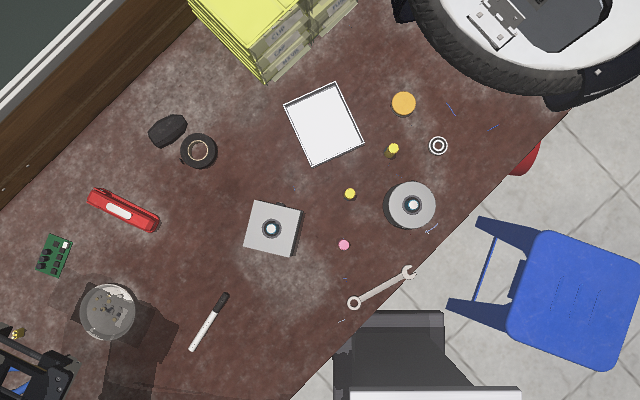

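```bash
python3 - <<'E'
import cv2
a=cv2.imread("pics/top0.png")[160:260,350:470]
cv2.imwrite("pics/crop.png",cv2.resize(a,None,fx=5,fy=5,interpolation=cv2.INTER_CUBIC))
E
```

```text
(no output)
```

View pics/crop.png

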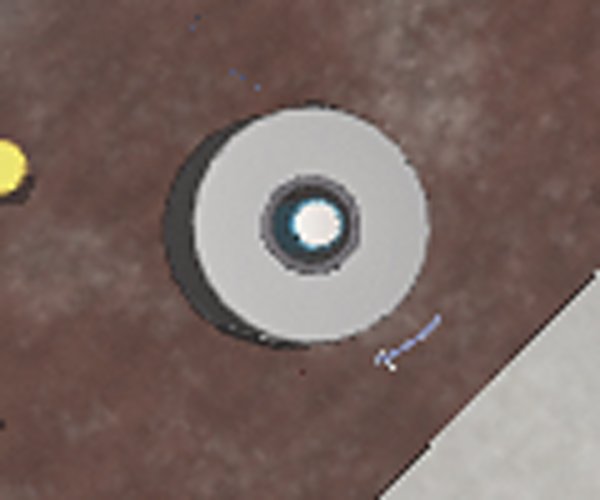

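View pics/side0.png

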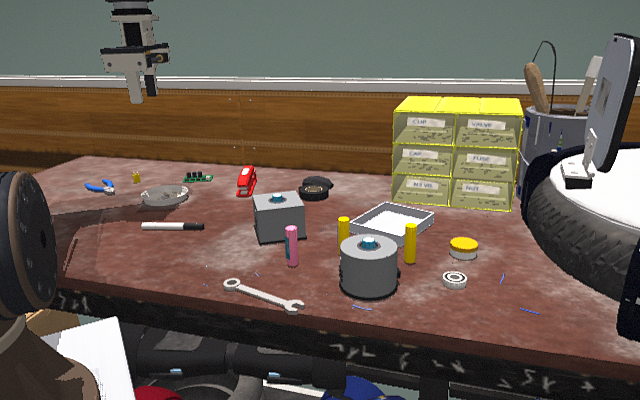

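The crop shows the blue cell with its white top in the round charger's well, at about (413,205) in the top picture.

Things that could be taken for it (top-picture pixels):
- blue cell in the round charger (413,205): the one I want
- cell in the square charger (271,228): leave
- yellow cells (393,148) and (350,193): leave
- pink cell (343,244): leave

The tray is at (325,122).

```bash
python3 - <<'E'
from h import *
c=capture("top"); full=np.ones((400,640),bool); P=world(c,full)
for nm,t in(("chg",(.491,.05)),("tray",(.646,.203))):
    d=np.hypot(*(P[:,:2]-t).T); m=(P[:,2]>.085)&(P[:,2]<.7)&(d<.25)
    i=np.argsort(d[m])[:1]; print(nm,P[m][i],d[m][i])
d=[x for x in trace(c,"tray")][0]; T=world(c,d["mask"]); W=T[(T[:,2]>.016)&(T[:,2]<.03)]
r=cv2.minAreaRect(T[T[:,2]<.03][:,:2].astype(np.float32)*1000); print(r)
s=sense(); R=s["tcp_rot"]
print(R.T@(np.array([.491,.05,.12])-s["tcp_pos"])/.03)
E
```

```text
chg [[ 0.71244778 -0.05798798  0.08702312]] [0.24637476]
tray [[0.73613284 0.27579625 0.1664044 ]] [0.11585863]
((645.9506225585938, 202.14190673828125), (131.1756591796875, 114.59856414794922), 24.083152770996094)
[14.03943745 13.92387851  3.55249166]
```

Request:
send_rows(commands=[[1,1,0,0,0,0],[1,1,0,0,0,0],[1,1,0,0,0,0],[1,1,0,0,0,0],[1,1,0,0,0,0],[1,1,0,0,0,0],[1,1,0,0,0,0],[1,1,0,0,0,0],[1,1,0,0,0,0],[1,1,0,0,0,0],[1,1,0.5,0,0,0],[1,1,0.5,0,0,0]], claw=1)

```text
time_s: 2.1
tcp_pos: [0.4612, 0.1273, 0.1967]
tcp_rot: [[0.902, -0.432, 0.001], [-0.432, -0.902, 0.001], [0.001, -0.001, -1.0]]
ft_force: [-0.4, -0.1, -0.2]
gripper_width: 0.005
gripper_force: 0.0
```

Request:
send_rows(commands=[[1,1,0.5,0,0,0],[1,0.9,1,0,0,0],[0,0,0.8,0,0,0],[0,0,0,0,0,0],[0,0,0,0,0,0]])

```text
time_s: 2.72
tcp_pos: [0.4908, 0.0517, 0.1286]
tcp_rot: [[0.902, -0.431, 0.001], [-0.431, -0.902, 0.0], [0.001, -0.001, -1.0]]
ft_force: [0.2, 0.1, -0.8]
gripper_width: 0.005
gripper_force: 0.0
```

```bash
python3 - <<'E'
from h import *
s=sense(); R=s["tcp_rot"]; print(s["time_s"],s["tcp_pos"],R[:,2],s["ft_force"],s["gripper_width"])
print(R.T@(np.array([.491,.05,.08])-s["tcp_pos"])/.03)
c=capture("wrist"); cv2.imwrite("pics/w1.png",c["image"][:,:,::-1])
E
```

```text
2.725 [0.49083725 0.05166035 0.12857262] [ 1.16928211e-03  2.24544657e-04 -9.99999291e-01] [ 0.21303243  0.14384714 -0.81693196] 0.004539906651941162
[0.02721518 0.04873653 1.61908   ]
```

View pics/w1.png

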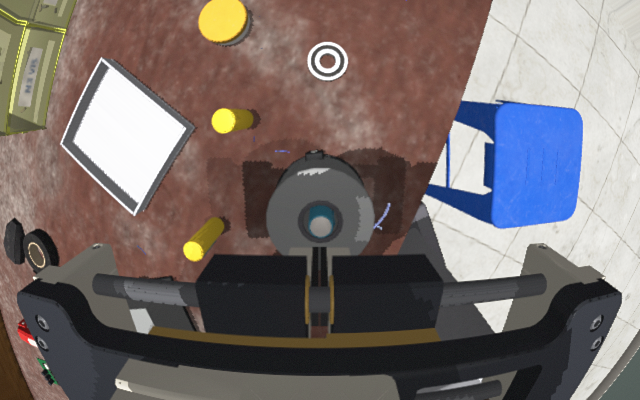

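The wrist view shows the cell at (320,220), straight ahead of the closed fingers at (318,250). I'll press down now.

Request:
send_rows(commands=[[0.03,0.05,0.8,0,0,0],[0,0,0.7,0,0,0],[0,0,0,0,0,0],[0,0,0.15,0,0,0],[0,0,0.1,0,0,0],[0,0,0,0,0,0]])

```text
time_s: 3.52
tcp_pos: [0.4909, 0.0497, 0.0756]
tcp_rot: [[0.902, -0.432, 0.001], [-0.432, -0.902, 0.0], [0.001, -0.001, -1.0]]
ft_force: [0.8, 0.4, 1.8]
gripper_width: 0.006
gripper_force: 0.8
```

Request:
send_rows(commands=[[0,0,0.05,0,0,0],[0,0,0.05,0,0,0],[0,0,0,0,0,0]])

```text
time_s: 3.9
tcp_pos: [0.4905, 0.0494, 0.072]
tcp_rot: [[0.902, -0.432, 0.0], [-0.432, -0.902, 0.0], [0.0, -0.0, -1.0]]
ft_force: [0.6, 0.5, 1.4]
gripper_width: 0.004
gripper_force: 1.0
```

Request:
send_rows(commands=[[0,0,0.05,0,0,0],[0,0,0,0,0,0]])

```text
time_s: 4.15
tcp_pos: [0.4904, 0.0494, 0.0704]
tcp_rot: [[0.902, -0.432, -0.0], [-0.432, -0.902, -0.0], [-0.0, 0.0, -1.0]]
ft_force: [0.0, -0.1, 2.0]
gripper_width: 0.004
gripper_force: 1.0
```

Request:
send_rows(commands=[[0,0,-0.2,0,0,0],[0,0,-0.4,0,0,0],[0,0,-0.4,0,0,0],[0,0,-0.5,0,0,0],[0,0,-1,0,0,0],[0,0,-0.5,0,0,0],[0,0,0,0,0,0]])

```text
time_s: 5.03
tcp_pos: [0.491, 0.0497, 0.1618]
tcp_rot: [[0.902, -0.432, 0.002], [-0.432, -0.902, 0.001], [0.002, -0.002, -1.0]]
ft_force: [-0.4, 0.0, -0.8]
gripper_width: 0.001
gripper_force: 0.0
```

```bash
python3 - <<'E'
from h import *
for n in("top","side"):
    c=capture(n); cv2.imwrite(f"pics/{n}1.png",c["image"][:,:,::-1])
    P=world(c,np.ones((400,640),bool)); d=np.hypot(*(P[:,:2]-[.491,.05]).T)
    m=(d<.025)&(P[:,2]>.085)&(P[:,2]<.155)
    Q=P[m]; h=np.sort(Q[:,2]) ; print(n,len(Q), np.histogram(h,np.arange(.085,.157,.005))[0] if len(Q) else '')
    T=Q[(Q[:,2]>.095)&(Q[:,2]<.108)]
    if len(T): print(T.mean(0),(T.min(0)+T.max(0))/2,np.ptp(T,axis=0))
a=cv2.imread("pics/side1.png")[130:330,260:500]; cv2.imwrite("pics/s1c.png",cv2.resize(a,None,fx=3,fy=3))
E
```

```text
top 0 
side 197 [39 45 44 69  0  0  0  0  0  0  0  0  0  0]
[0.48998822 0.04812222 0.1003993 ] [0.49136076 0.05049217 0.09943256] [0.01782232 0.01880442 0.00841743]
```

View pics/s1c.png

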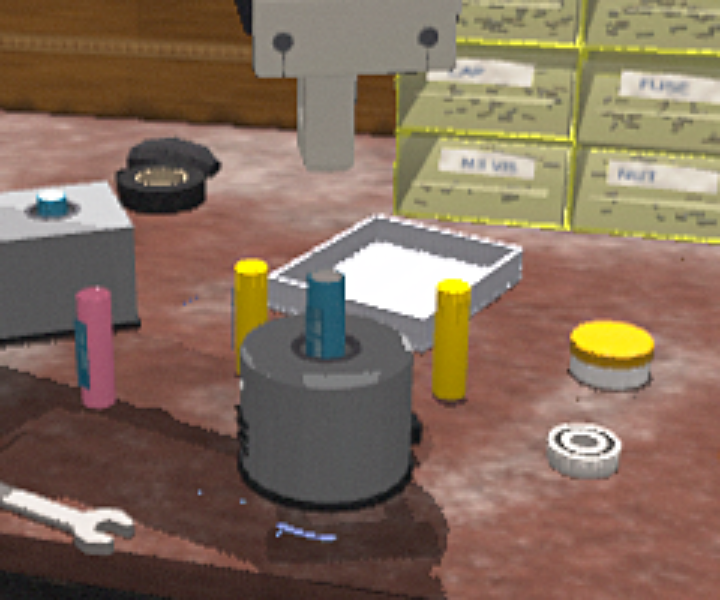

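The cell has sprung up, with its top at z ≈ 0.104, and stands upright in the well. I'll open the gripper, go down over it and grip.

Request:
send_rows(commands=[[0,0,0,0,0,0],[0,0,0,0,0,0],[0,0,0,0,0,0],[0,0,0,0,0,0],[0,0,0.8,0,0,0],[0,0,0.8,0,0,0],[0,0,0.8,0,0,0],[0,0,0.4,0,0,0],[0,0,0,0,0,0]], claw=0.4)

```text
time_s: 6.25
tcp_pos: [0.4901, 0.0492, 0.0761]
tcp_rot: [[0.902, -0.432, -0.001], [-0.432, -0.902, -0.001], [-0.001, 0.001, -1.0]]
ft_force: [0.1, 1.0, 0.8]
gripper_width: 0.599
gripper_force: 0.0
```

Request:
send_rows(commands=[[0,0,0,0,0,0],[0,0,0,0,0,0],[0,0,0,0,0,0],[0,0,0,0,0,0],[0,0,0,0,0,0],[0,0,0,0,0,0]], claw=1)

```text
time_s: 7.0
tcp_pos: [0.4907, 0.0496, 0.0768]
tcp_rot: [[0.902, -0.432, 0.001], [-0.432, -0.902, 0.0], [0.0, -0.001, -1.0]]
ft_force: [0.1, 1.0, 2.2]
gripper_width: 0.209
gripper_force: 29.8
```

Request:
send_rows(commands=[[0,0,-0.4,0,0,0],[0,0,-0.6,0,0,0],[0,0,-0.7,0,0,0],[0,0,-0.6,0,0,0],[0,0,0,0,0,0]])

```text
time_s: 7.62
tcp_pos: [0.491, 0.0496, 0.1473]
tcp_rot: [[0.902, -0.432, 0.002], [-0.432, -0.902, 0.001], [0.002, -0.002, -1.0]]
ft_force: [-0.2, -0.4, -0.5]
gripper_width: 0.212
gripper_force: 29.8
```

```bash
python3 - <<'E'
from h import *
s=sense(); R=s["tcp_rot"]; print(s["time_s"],s["tcp_pos"],s["gripper_width"],s["gripper_force"])
print(R.T@(np.array([.635,.193,s["tcp_pos"][2]])-s["tcp_pos"])/.03)
c=capture("side"); P=world(c,np.ones((400,640),bool)); d=np.hypot(*(P[:,:2]-s["tcp_pos"][:2]).T)
Q=P[(d<.012)&(P[:,2]>.072)&(P[:,2]<.2)]; z=s["tcp_pos"][2]
print("lowest", np.percentile(Q[:,2],[0,2,5]))
for a in np.arange(.08,z,.01):
    q=Q[abs(Q[:,2]-a)<.005]; print(a.round(3),len(q),q.mean(0).round(4) if len(q) else '')
cv2.imwrite("pics/s2c.png",cv2.resize(c["image"][80:330,260:500,::-1],None,fx=2,fy=2))
E
```

```text
7.625 [0.49097161 0.04957572 0.14727859] 0.2118542055333444 29.801289439201355
[ 2.26453133 -6.38567762  0.01557835]
lowest [0.10766018 0.10910216 0.11051049]
0.08 0 
0.09 0 
0.1 0 
0.11 52 [0.4893 0.045  0.1116]
0.12 87 [0.489  0.0446 0.12  ]
0.13 92 [0.4882 0.0446 0.1298]
0.14 61 [0.4875 0.0447 0.1381]
```

View pics/s2c.png

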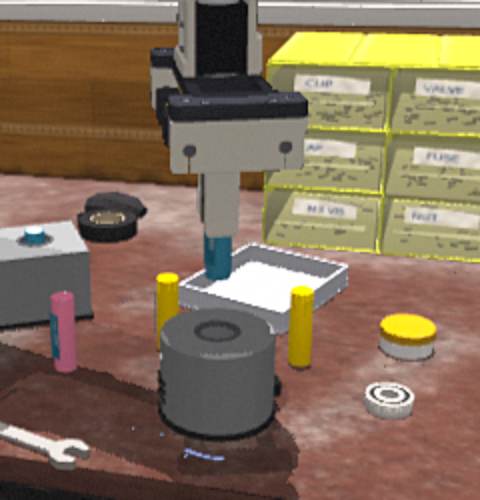

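The cell is in the grip, clear of the charger and close to upright, with its bottom about 38 mm below the TCP. Next I'll carry it to the tray.

Request:
send_rows(commands=[[0.2,-0.5,0,0,0,0],[0.3,-0.9,0,0,0,0],[0.3,-0.9,0,0,0,0],[0.3,-0.9,0,0,0,0],[0.3,-0.9,0,0,0,0],[0.3,-0.9,0,0,0,0],[0.3,-0.9,0,0,0,0],[0.26,-0.49,0,0,0,0],[0,0,0,0,0,0]])

```text
time_s: 8.8
tcp_pos: [0.6348, 0.1935, 0.1442]
tcp_rot: [[0.902, -0.432, -0.001], [-0.432, -0.902, -0.001], [-0.001, 0.002, -1.0]]
ft_force: [-1.3, -0.8, -0.5]
gripper_width: 0.207
gripper_force: 29.8
```

Request:
send_rows(commands=[[0,0,0.7,0,0,0],[0,0,0.8,0,0,0],[0,0,0.8,0,0,0],[0,0,0.7,0,0,0],[0,0,0.3,0,0,0],[0,0,0,0,0,0],[0,0,0,0,0,0]])

```text
time_s: 9.68
tcp_pos: [0.6349, 0.1932, 0.0476]
tcp_rot: [[0.902, -0.432, 0.001], [-0.432, -0.902, 0.001], [0.001, -0.001, -1.0]]
ft_force: [-0.1, -0.8, 0.5]
gripper_width: 0.207
gripper_force: 29.8
```

```bash
python3 - <<'E'
from h import *
s=sense(); print(s["time_s"],s["tcp_pos"],s["ft_force"],s["gripper_width"])
c=capture("side"); cv2.imwrite("pics/s3c.png",cv2.resize(c["image"][80:330,260:500,::-1],None,fx=2,fy=2))
P=world(c,np.ones((400,640),bool)); d=np.hypot(*(P[:,:2]-s["tcp_pos"][:2]).T)
for a in np.arange(.005,.05,.006):
    q=P[(d<.014)&(abs(P[:,2]-a)<.003)]; print(a.round(3),len(q),q.mean(0).round(4) if len(q) else '')
E
```

```text
9.675 [0.63491149 0.19317988 0.04759722] [-0.10923361 -0.80721264  0.51651618] 0.20693264705537162
0.005 23 [0.6338 0.1931 0.0025]
0.011 24 [0.6318 0.1894 0.0115]
0.017 30 [0.632  0.1891 0.017 ]
0.023 28 [0.6318 0.1881 0.0231]
0.029 36 [0.6318 0.1886 0.029 ]
0.035 32 [0.6315 0.1885 0.0352]
0.041 22 [0.6305 0.1883 0.0404]
0.047 5 [0.6262 0.1975 0.0485]
```

View pics/s3c.png

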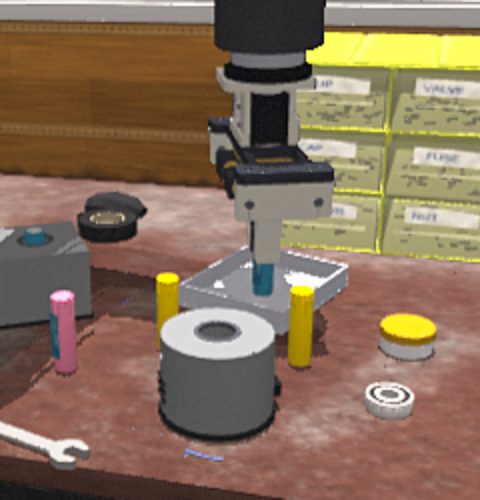

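The cell hangs upright over the tray floor with about 6 mm to go. I'll lower it in small steps until it touches.

Request:
send_rows(commands=[[0,0,0.08,0,0,0],[0,0,0.08,0,0,0],[0,0,0,0,0,0],[0,0,0,0,0,0]])

```text
time_s: 10.22
tcp_pos: [0.6344, 0.193, 0.0417]
tcp_rot: [[0.902, -0.432, -0.0], [-0.432, -0.902, -0.0], [-0.0, 0.0, -1.0]]
ft_force: [-0.4, 0.1, -0.7]
gripper_width: 0.208
gripper_force: 29.8
```

Request:
send_rows(commands=[[0,0,0.05,0,0,0],[0,0,0,0,0,0]])

```text
time_s: 10.48
tcp_pos: [0.6347, 0.1931, 0.0408]
tcp_rot: [[0.902, -0.432, 0.001], [-0.432, -0.902, 0.0], [0.001, -0.0, -1.0]]
ft_force: [-0.7, -0.1, 3.5]
gripper_width: 0.204
gripper_force: 29.9
```

It has touched down (3.5 N). I'll release and retreat straight up.

Request:
send_rows(commands=[[0,0,0,0,0,0],[0,0,0,0,0,0],[0,0,0,0,0,0],[0,0,0,0,0,0],[0,0,0,0,0,0]], claw=0.4)

```text
time_s: 11.1
tcp_pos: [0.6344, 0.193, 0.0402]
tcp_rot: [[0.902, -0.432, -0.0], [-0.432, -0.902, -0.0], [-0.0, 0.0, -1.0]]
ft_force: [-0.3, 0.2, 1.2]
gripper_width: 0.59
gripper_force: 0.0
```

Request:
send_rows(commands=[[0,0,-0.4,0,0,0],[0,0,-0.8,0,0,0],[0,0,-1,0,0,0],[0,0,-1,0,0,0],[0,0,-1,0,0,0],[0,0,0,0,0,0],[0,0,0,0,0,0]])

```text
time_s: 11.98
tcp_pos: [0.6341, 0.193, 0.1665]
tcp_rot: [[0.902, -0.432, 0.0], [-0.432, -0.902, 0.0], [-0.0, -0.0, -1.0]]
ft_force: [0.1, -0.6, -0.3]
gripper_width: 0.597
gripper_force: 0.0
```

```bash
python3 - <<'E'
from h import *
s=sense(); print(s["time_s"],s["tcp_pos"],s["ft_force"],s["gripper_width"])
c=capture("side"); cv2.imwrite("pics/s4c.png",cv2.resize(c["image"][80:330,260:500,::-1],None,fx=2,fy=2))
P=world(c,np.ones((400,640),bool)); d=np.hypot(*(P[:,:2]-[.635,.193]).T)
for a in np.arange(.012,.08,.01):
    q=P[(d<.016)&(abs(P[:,2]-a)<.005)]; print(a.round(3),len(q),q.mean(0).round(4) if len(q) else '',q[:,2].max() if len(q) else '')
d=np.hypot(*(P[:,:2]-[.452,.296]).T); print("square", P[(d<.012)][:,2].max())
E
```

```text
11.975 [0.63413042 0.19296717 0.166538  ] [ 0.06218869 -0.59827127 -0.2842027 ] 0.596918973601833
0.012 49 [0.632  0.1885 0.0119] 0.016588119858302774
0.022 49 [0.6304 0.188  0.0223] 0.02696354996493927
0.032 52 [0.6317 0.1886 0.0318] 0.03699748182840973
0.042 58 [0.6317 0.1883 0.0419] 0.04697700869580368
0.052 59 [0.6314 0.1887 0.0523] 0.05688481734574141
0.062 62 [0.6331 0.19   0.0633] 0.06696191964773052
0.072 10 [0.6343 0.1934 0.0672] 0.06745850944501114
square 0.07582601729639571
```

View pics/s4c.png

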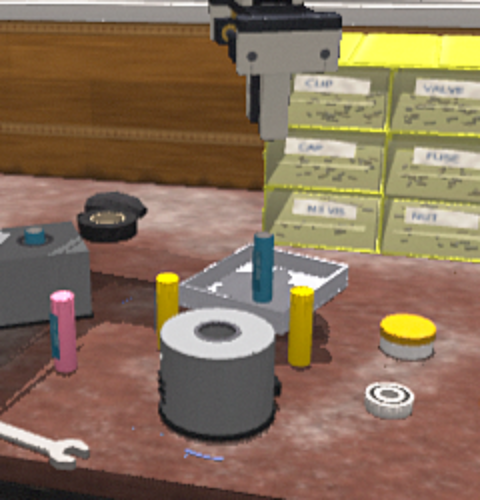

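The cell stands upright in the tray with its top at z ≈ 0.0675. The gripper is clear, and the square charger's cell is still latched at 0.076.

```bash
python3 -c "
from workcell import *
print(finish_job())"
```

```text
the job is handed in; nothing more can be done
None
```

The round charger's cell was pressed, sprang up and now stands upright and released in the tray; the square charger's cell is still latched, and the job is handed in (no verdict was returned).

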